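# Balance the drying rail on its one-legged stand

### The job

Find the point where the drying rail on the worktop balances - its heavy inner tube is jammed out of sight somewhere inside, so try lifting it - and lay it in the channel of the little one-legged stand at that point, so that it stays level by itself when you let go. Set it down gently, without pressing hard on the stand or dropping the rail, and leave the other kitchen things where they are.

Things in the scene. Friction and masses are not known exactly. Their poses are not given: they have to be found in the camera images.
- rail_center (a point): Centre of the loose drying rail, half-way along and half-way up, 20 mm above the worktop: a plain aluminium flat tube 16 mm wide, 32 mm tall, 400 mm long over its end caps. y runs along it, x across, z up. It weighs 0.5 to 0.75 kg, mostly an unseen inner tube, jammed fast: the balance point is up to 100 mm from here, either way along y. Gripped off it, the rail tips or twists the hand
- rail_end (a point): Outer end of the rail on its +y side, 200 mm from its centre, at mid-height. Both ends carry a black plastic cap 12 mm long, 24 mm wide, 40 mm tall. The caps stand 4 mm proud all round, so the rail lies on them with the tube's flat underside 4 mm above the worktop (16 mm below the rail's centre). The tube can be gripped across its 16 mm width anywhere between the caps
- stand_saddle (a point): Centre of the channel floor on top of the fixed, rigid steel stand, 60 mm above the worktop. The channel runs along y, open at both ends: 24 mm long, 22 mm wide inside, its two lips 4 mm thick and only 5 mm high; z is up. The rail's tube lies in it upright, along y, and stays level only with its balance point over these 24 mm. Grip it 8 mm or more above its underside to clear the lips
- stand: The same stand, origin under its foot: round foot 110 mm across and 12 mm high, column 18 mm thick, channel on top, 65 mm high to the top of the lips. Axes as the channel's
- teaspoon: bystander: steel teaspoon 140 mm long lying on the worktop; origin under its middle
- jar_lid: bystander: steel jar lid, 72 mm across, 13 mm high; origin under its centre
- egg_cup: bystander: white egg cup, 46 mm across, 42 mm high; origin under its centre
- salt_jar: bystander: glass salt jar, 52 mm across, 75 mm high; origin under its centre
- mug: bystander: white mug, 80 mm across, 90 mm high; origin under its centre
- saucer: bystander: white saucer, 130 mm across, 18 mm high; origin under its centre
Not all that is in view belongs to the job. Leave any red look-alike of the stand alone.

How it is judged:
By the outcome, as a careful person would: the job done as asked, in the order asked, and still so for the second after the job is handed in, with the robot touching nothing.
It also fails if it takes over 59 s, if anything falls off the work surface, if the arm or the gripper's body presses on something with over 40 N, if the wrist force passes 120 N, or if a joint passes its speed limit or range.

### The arm

A 6-joint arm with a two-finger parallel gripper is mounted at the origin on the work surface. World frame = base frame: x ahead of the robot, y to its left, z up, the work surface at z = 0. Lengths are in mm, angles in rad, forces in N, time in s.
With the tool pointing down it reaches from about 300 to 775 mm from the base axis. Payload 14.6 kg.
Tool frame: the origin (TCP) lies between the finger pads; the fingertips stand 19 mm ahead of it and the grasp point (between the pads) is the TCP (manip.tcp_to_tips is the distance from the TCP to the fingertips, in mm); x points along the fingers, z is the direction in which the jaws open and shut, and the axes are right-handed (so a half turn about x gives the same grasp; the last joint's range is limited). The gripper opens to 94 mm and grips with 3 to 60 N. Pads are 16 mm wide; open, the fingers measure 119 mm over their backs; the gripper's body (75 mm by 177 mm) begins 78 mm behind the grasp point.
Start: joints at [1.081, 0.3, 1.521, -0, 1.321, -0.067], TCP at [225.67, 501.56, 224.446] pointing down, gripper open.
Joint ranges: [-3.03, 3.03], [-0.79, 2.21], [0.23, 2.52], [-1.04, 4.18], [0, 3.07], [-2.55, 2.55]. Speed limits (rad/s): [2.22, 2.22, 2.57, 3.14, 3.14, 3.14].

### API

Orientations are given as [roll, pitch, yaw] about the fixed x, y, z axes, in that order (R = Rz(yaw) Ry(pitch) Rx(roll)).
In Python, from cell import manip gives the robot as it stands.
- The arm moves only by the tool jog_arm, never from a script. Its argument "moves" is a list that holds one entry, the list of rows, each a list of 6 numbers: the shift along the world's x, y, z in mm, then the turn, a rotation vector about the world's x, y, z in degrees. In form: [[[dx, dy, dz, wx, wy, wz], ...]]. A call has 1 to 5 rows; each row shifts and turns the pose as measured when the row begins; what a row does not reach is not made up. A row lasts 1/10 s, in which the tool goes at most 50 mm and 8.59 degrees, less where a joint would pass 70% of its speed; a pose out of reach is approached as far as the arm can. A call is refused whole if a number of a shift passes 50 or a number of a turn 8.59, either way. A call with a gripper value outside its range is refused whole. "gripper" is the opening, from -1 (shut) to 1 (fully open), set as the call begins (left out, the last holds). The fingers move at their own pace and stop on an object; "squeeze" is the grip in N (left out, the last holds). Time passes only in rows, so rows that do not move let the fingers close. It gives the time, the measured TCP pose, the force and the opening at its end, in the units of the state.
- manip.read_state(): the state, without advancing time (a new reading comes with each control period).
- manip.camera(name): name is "scene" or "top" or "wrist"; returns (picture, depth): 480x640x3 uint8, blue, green, red; 480x640 float32, mm along the optical axis (not along the pixel's ray), 0 where there is no reading.
- manip.camera_params(name): a dict with "fx", "fy", "cx", "cy" (pixels), "rvec" (rotation vector, rad) and "tvec" (3), from world to camera coordinates, as OpenCV has them. Camera axes: x right, y down, z forward; pixel columns grow to the right and rows downward; lengths in mm; the calibration is good to about 2 mm. A picture is of the moment at which its call begins: read the wrist's pose just before it. camera_params takes no time and is no camera call; for the wrist camera it gives the pose at the moment of the call.
- manip.sign_off(): hands the job in, once; it reports no verdict.
The state is a dict: "clock": time; "joints": joint angles; "qd": joint speeds; "effort": joint torques, N m; "eef_pos": TCP position; "eef_rot": TCP orientation; "wrist_force": force on the tool from outside, world axes, zero at the start; "moment": the same for the moment, N m; "finger_gap": finger opening in mm.
Only numpy, scipy, OpenCV 4.12 (cv2) and the standard library are available. Lean on these libraries where they do the work, as an engineer would, in place of code of your own. Each camera call takes 0.05 s, during which the arm holds its last target. There are 200 camera calls.

## Working session

There is one attempt and no reset: what is moved stays moved. The work goes in short steps, Python scripts to look and compute and a tool call to move; the robot and the scene stay as the last step left them, time stands still between calls to the robot, and variables do not carry over. Pictures are saved under pics/ and viewed, about 8 in all and at most 12, crops included, and the job is handed in when it is done.

Besides the shell and the picture viewer there is one more tool, called as name([rows], argument=value, ...), one row to a line, values as JSON. jog_arm: Moves the arm, as the interface text tells. Its arguments: {"type":"object","properties":{"moves":{"type":"array","items":{"type":"array","items":{"type":"array","items":{"type":"number"}}}},"gripper":{"type":"number"},"squeeze":{"type":"number"}},"required":["moves"]}

```bash
mkdir -p pics; ls; cat > h.py <<'E'
import numpy as np, cv2
from cell import manip
def P(n):
    p=manip.camera_params(n); R=cv2.Rodrigues(np.array(p["rvec"],float))[0]; return p,R,np.array(p["tvec"],float).ravel()
def plane(n,uv,z,par=None):
    p,R,t=par or P(n); uv=np.atleast_2d(uv)
    d=np.c_[(uv[:,0]-p["cx"])/p["fx"],(uv[:,1]-p["cy"])/p["fy"],np.ones(len(uv))]@R
    c=-R.T@t; return c+d*((z-c[2])/d[:,2])[:,None]
def cloud(n,D,par=None):
    p,R,t=par or P(n); v,u=np.mgrid[:480,:640]
    X=np.stack([(u-p["cx"])/p["fx"]*D,(v-p["cy"])/p["fy"]*D,D],-1); W=(X-t)@R; W[D<=0]=np.nan; return W
def proj(n,X,par=None):
    p,R,t=par or P(n); c=np.atleast_2d(X)@R.T+t
    return np.c_[c[:,0]/c[:,2]*p["fx"]+p["cx"],c[:,1]/c[:,2]*p["fy"]+p["cy"]]
E
python3 - <<'E'
from h import *
s=manip.read_state(); print(s)
for n in("scene","top"):
    I,D=manip.camera(n); cv2.imwrite(f"pics/{n}0.png",I); np.save(f"{n}0.npy",D)
    p,R,t=P(n); print(n,-R.T@t)
E
```

```text
pics
{'clock': 0.0, 'joints': array([ 1.08141305e+00,  3.00500169e-01,  1.52163639e+00, -2.28410387e-05,
        1.32068969e+00, -6.66018818e-02]), 'qd': array([ 7.86209663e-05, -1.75319407e-03,  1.25716776e-03,  4.69370230e-04,
       -1.22242467e-03,  1.39001649e-03]), 'effort': array([-6.93408697e-05, -5.31815815e+01, -3.52742743e+01,  7.08748936e-02,
        2.43919948e-02, -8.90864521e-05]), 'eef_pos': array([225.5498877 , 501.33830601, 223.8469778 ]), 'eef_rot': array([ 3.0929229 ,  1.56956253, -2.04224181]), 'wrist_force': array([-0.31829936, -0.13856668, -0.33589223]), 'moment': array([-0.05041294,  0.00341891,  0.01048315]), 'finger_gap': 94.06396503806847}
scene [1468.48733654  159.10845223  790.73895108]
top [ 498.72656177  -16.27090091 1286.32940185]
```

View pics/top0.png

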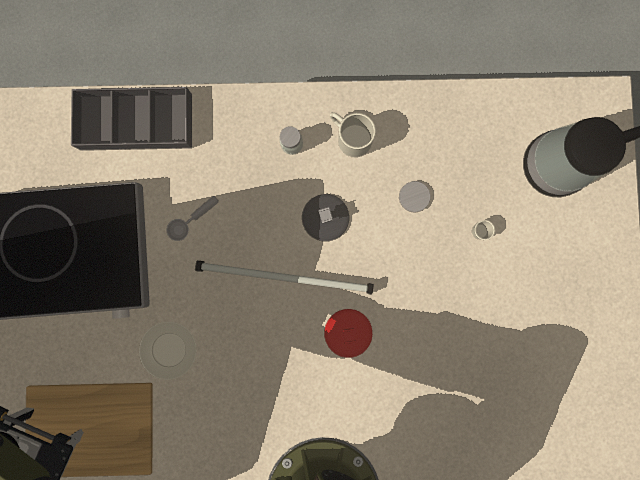

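View pics/scene0.png

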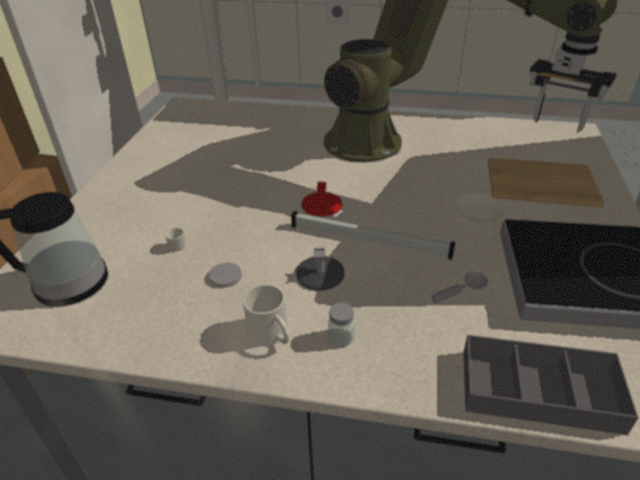

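Top view: rail with caps at about (200,266) and (371,288). There are two stand-like things: the grey stand at (326,217), with its channel near (325,214), and the red one at (348,333). The grey steel one fits the description; the red one is the look-alike to leave alone. Next I measure both ends and the channel and make one enlarged crop.

```bash
python3 - <<'E'
from h import *
I=cv2.imread("pics/top0.png"); D=np.load("top0.npy"); W=cloud("top",D)
g=I.max(2)
ends=[]
for (u,v) in((200,266),(371,288)):
    m=np.zeros_like(g); m[v-9:v+10,u-9:u+10]=(g[v-9:v+10,u-9:u+10]<45)
    n,L,st,c=cv2.connectedComponentsWithStats(m); k=1+st[1:,4].argmax(); vv,uu=np.where(L==k)
    print(st[k],c[k],plane("top",c[k],40)[0], "z",np.nanmedian(W[L==k][:,2])); ends.append(plane("top",c[k],40)[0])
d=ends[0]-ends[1]; print("len",np.linalg.norm(d[:2]),"exp 388; yaw of +y axis vs y deg",np.degrees(np.arctan2(-d[0],d[1])),"mid",(ends[0]+ends[1])/2)
# saddle by height
x=W[195:240,300:350]; m=(x[...,2]>50)&(x[...,2]<75); print(m.sum(),np.nanmedian(x[m],0))
vv,uu=np.where(m); pts=np.c_[uu+300,vv+195].astype(np.float32); print(cv2.minAreaRect(plane("top",pts,65)[:,:2].astype(np.float32)))
m2=(x[...,2]>7)&(x[...,2]<20); print("foot",np.nanmean(x[m2],0))
for r in range(200,230): print("".join("%3d"%min(99,v) if v==v else " --" for v in W[r,312:342,2]))
c=np.hstack([cv2.resize(I[195:240,300:350],(400,360),interpolation=cv2.INTER_CUBIC),cv2.resize(I[310:355,323:373],(400,360),interpolation=cv2.INTER_CUBIC)])
cv2.imwrite("pics/crop1.png",c)
E
```

```text
[195 261   9  10  60] [198.68333333 265.43333333] [519.23287092 264.92345237  40.        ] z 38.437760658486425
[370 288   3   6   6] [371.5 290.5] [ 455.31469098 -118.47491199   40.        ] z 38.31879531894836
len 388.68990149055105 exp 388; yaw of +y axis vs y deg -9.465005241945049 mid [487.27378095  73.22427019  40.        ]
156 [624.15802456 -18.57547131  60.94712268]
((623.6707763671875, -18.535547256469727), (30.767784118652344, 23.67472267150879), 17.115154266357422)
foot [623.62246478 -19.20435714  11.45081016]
  8  7 13 14  6  9  6  9  6 11  9 13 12 11 11 14 11 12 12 13 13 10 15 11  8  9  7  8  8  2
  8 12 10 10 16  8  9  5 10 17 14 14 11  9 15 15 11  8 12 11 16 10  9 11 12 10 10  9 10  9
 13 12 11 14  9  8 11  8 16 14 15  5 11 10 12  9  7 14 14 10 10 12 13 15 14 13  9  7  5  9
 10 10 11 10 13 11 15 10 12 16 14 12 13 14 13 15 12 13 13 13 12 10 13  8 12 13 14 12  6 10
 13 12 16  9  8 14  9 14 13 12 13 11 12  9 15  6 11 12 11 10 17  9  8 10  8 14  8 12 12  9
 10  7  5 13 --  6  7  5 10 14 10  6 10  9 16 13  9 11 12  8 13 13 13 12 10 11 10 14 11 12
 13 15 10 16  8 10 17 11 15
[... 1456 characters left out ...]
 12 66 60 65 52 14 11 11 15 11 15 12 12 13 12 13 14 16 13 13 15
 13 14 14 15 11 11 11 14 14 10 52  9  9 14  9 12 12  7  5 10 10  7  9 12  9 14  9  9  9 10
 15 14 13  8 10 13 15 10  9  8 12 13 11 10 13 12 11 12 13 11 13 15 13  8 12 14 11 12 13 12
 10  9 12  8 10 11  8 13 13 12  8 12 10 11 12 12 10  9 11  9 13 13 15 11 11 11  9 13  8 10
  8 12  8 12 17 10 12 10 14  7 17 14 16 12 10 10 12  9  9 13  6 12 13  9  8  9 15 10 13  8
 10 10  9  9 10  8  7  9  7 11 11  7 10  7  8 16 13 13 15 15 12 13  9 11 10 12  9 19  8 14
 13 14 10 11  8 15 15 10  9  9 10 20 11 14 14 15 14  9 11 10 15 11 11 15  6  9 13 10  8 14
 12 14 10  7 14  9 11  5  7  8 10 13 12  9 13 11  8  7 11 12 10 14 13 11  7  7  8  7 14  6
```

View pics/crop1.png

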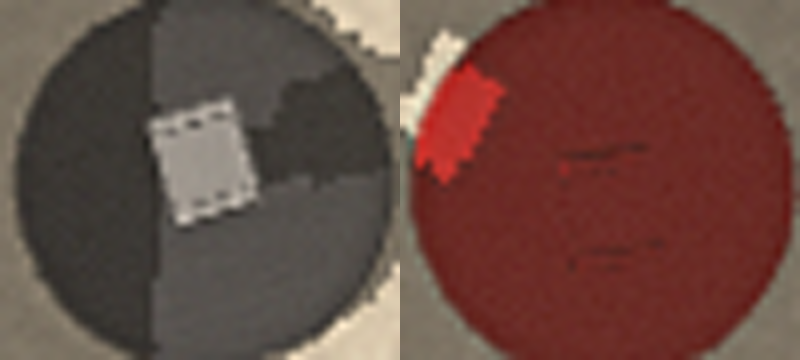

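The crop confirms it: the grey stand's channel (left, crop (205,162)) is about 30 x 24 mm over the lips, at z≈61, with the lips along its upper and lower edges. Right is the red look-alike. Next I refine the rail axis.

```bash
python3 - <<'E'
from h import *
I=cv2.imread("pics/top0.png"); D=np.load("top0.npy"); W=cloud("top",D)
m=np.zeros((480,640),np.uint8); m[255:300,190:382]=((W[255:300,190:382,2]>24)&(W[255:300,190:382,2]<55))
m=cv2.medianBlur(m,3)
n,L,st,c=cv2.connectedComponentsWithStats(m); k=1+st[1:,4].argmax(); vv,uu=np.where(L==k); print(st[k])
p=plane("top",np.c_[uu,vv].astype(float),37)[:,:2]
r=cv2.minAreaRect(p.astype(np.float32)); print(r)
# line fit on central tube
vx,vy,x0,y0=cv2.fitLine(p.astype(np.float32),cv2.DIST_HUBER,0,.01,.01).ravel(); 
s=(p-[x0,y0])@[vx,vy]; print("axis",vx,vy,"pt",x0,y0,"ext",s.min(),s.max(), "mid",np.array([x0,y0])+(s.min()+s.max())/2*np.array([vx,vy]))
s=manip.read_state(); from scipy.spatial.transform import Rotation as Ro
print(Ro.from_euler("xyz",s["eef_rot"]).as_matrix().round(3),s["eef_pos"])
print("scene pred",proj("scene",[[487.3,73.2,36]]),"top saddle",proj("top",[[624,-18.6,60]]), "scene saddle",proj("scene",[[624,-18.6,60]]))
E
```

```text
[ 195  261  178   34 1330]
((488.8865966796875, 76.45771026611328), (399.6866149902344, 22.91218376159668), 81.16961669921875)
axis 0.1538772 0.98809 pt 489.38507 76.694916 ext -200.15760252282882 199.53252525667847 mid [489.33697823  76.38609948]
[[-0.    -0.912  0.41 ]
 [-0.001  0.41   0.912]
 [-1.     0.    -0.001]] [225.58850661 501.390833   223.95667607]
scene pred [[367.69726566 227.40925745]] top saddle [[325.02082688 215.06463559]] scene saddle [[318.82160675 252.37117821]]
```

jog_arm([
  [[24,-38,0,0,0,-7.5],[24,-38,0,0,0,-7.5],[24,-38,0,0,0,-7.5],[24,-38,0,0,0,-7.5],[24,-38,0,0,0,-7.5]],
])

```text
clock: 0.6
eef_pos: [345.3, 307.3, 221.7]
eef_rot: [3.084, 1.567, -2.72]
wrist_force: [-0.4, 0.2, -0.5]
finger_gap: 94.2
```

jog_arm([
  [[24,-38,0,0,0,-7.5],[24,-38,0,0,0,-7.5],[24,-38,0,0,0,-7.5],[24,-38,0,0,0,-7.5],[24,-38,0,0,0,-7.5]],
])

```text
clock: 1.1
eef_pos: [467.9, 108.3, 221.4]
eef_rot: [3.117, 1.566, 2.914]
wrist_force: [0.5, 1.2, 0.9]
finger_gap: 94.1
```

jog_arm([
  [[0,0,0,0,0,0],[0,0,0,0,0,0]],
])

```text
clock: 1.3
eef_pos: [469.6, 103.9, 220.6]
eef_rot: [-3.018, 1.565, 3.051]
wrist_force: [-0.5, -0.5, -0.2]
finger_gap: 94.0
```

```bash
cat >> h.py <<'E'
from scipy.spatial.transform import Rotation as Ro
def st():
    s=manip.read_state(); R=Ro.from_euler("xyz",s["eef_rot"]).as_matrix()
    print("t %.2f pos"%s["clock"],s["eef_pos"].round(1),"jawyaw %.2f"%np.degrees(np.arctan2(R[1,2],R[0,2])),"x",R[:,0].round(3),"F",s["wrist_force"].round(2),"M",s["moment"].round(3),"gap %.1f"%s["finger_gap"],"j",s["joints"].round(2)); return s,R
E
python3 - <<'E'
from h import *
st(); par=P("wrist"); I,D=manip.camera("wrist"); cv2.imwrite("pics/w1.png",I); np.save("w1.npy",D)
W=cloud("wrist",D,par); m=((W[...,2]>26)&(W[...,2]<50)&(abs(W[...,0]-489)<70)&(abs(W[...,1]-76)<230)).astype(np.uint8)
n,L,s,c=cv2.connectedComponentsWithStats(cv2.medianBlur(m,5)); k=1+s[1:,4].argmax(); vv,uu=np.where(L==k); print(s[k])
p=plane("wrist",np.c_[uu,vv].astype(float),36,par)[:,:2].astype(np.float32); print(cv2.minAreaRect(p))
vx,vy,x0,y0=cv2.fitLine(p,cv2.DIST_HUBER,0,.01,.01).ravel(); print(vx,vy,x0,y0)
E
```

```text
t 1.30 pos [469.6 103.9 220.6] jawyaw -12.24 x [-0.006  0.001 -1.   ] F [-0.51 -0.48 -0.23] M [-0.064  0.079  0.034] gap 94.0 j [0.14 0.15 1.71 0.   1.28 0.35]
[ 328   12   36  363 6287]
((491.2713623046875, 100.90847778320312), (350.7278747558594, 23.77750015258789), 80.4700698852539)
0.15281372 0.988255 496.89102 124.929245
```

View pics/w1.png

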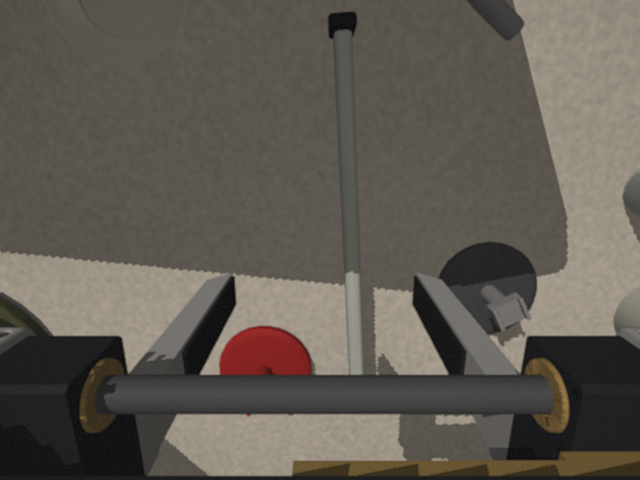

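The wrist view shows the rail from the cap at (342,24) down past the fingers at (355,370), with the grey stand at (490,285) to its right and the red one at (265,355). The axis agrees with the top view (yaw -8.8°, same line). Descending, partly closed.

jog_arm([
  [[10,-14,-30,0,0,1.7],[10,-14,-30,0,0,1.7],[0,0,-40,0,0,0],[0,0,-40,0,0,0],[0,0,0,0,0,0]],
], gripper=-0.1)

```text
clock: 1.85
eef_pos: [488.1, 80.9, 77.9]
eef_rot: [2.779, 1.569, 2.642]
wrist_force: [-0.2, -0.5, 0.5]
finger_gap: 57.9
```

jog_arm([
  [[0,0,0,0,0,0],[0,0,0,0,0,0]],
])

```text
clock: 2.05
eef_pos: [488.5, 82.6, 80.4]
eef_rot: [2.181, 1.569, 2.047]
wrist_force: [-0.1, 0.1, -0.5]
finger_gap: 43.4
```

```bash
python3 -c "
from h import *
st()"
```

```text
t 2.05 pos [488.5  82.6  80.4] jawyaw -7.68 x [-0.001  0.001 -1.   ] F [-0.07  0.11 -0.52] M [-0.076  0.072  0.026] gap 43.4 j [0.09 0.36 1.81 0.   0.97 0.23]
```

jog_arm([
  [[1,-6,-25,0,0,-1.1],[0,0,-23,0,0,0],[0,0,0,0,0,0],[0,0,0,0,0,0]],
])

```text
clock: 2.45
eef_pos: [493.8, 78.2, 39.8]
eef_rot: [0.354, 1.558, 0.204]
wrist_force: [-0.0, -0.3, -0.0]
finger_gap: 42.2
```

```bash
python3 -c "
from h import *
st()"
```

```text
t 2.45 pos [493.8  78.2  39.8] jawyaw -8.64 x [ 0.012  0.003 -1.   ] F [-0.02 -0.29 -0.02] M [-0.085  0.068  0.059] gap 42.2 j [0.08 0.43 1.83 0.   0.87 0.23]
```

jog_arm([
  [[-4.5,-2,-9,0,0.7,0],[0,0,0,0,0,0],[0,0,0,0,0,0]],
])

```text
clock: 2.75
eef_pos: [490.6, 76.5, 33.8]
eef_rot: [0.785, 1.566, 0.635]
wrist_force: [0.7, 0.2, 0.4]
finger_gap: 42.7
```

```bash
python3 -c "
from h import *
st()"
```

```text
t 2.75 pos [490.6  76.5  33.8] jawyaw -8.60 x [ 0.004  0.003 -1.   ] F [0.68 0.16 0.37] M [-0.004  0.057  0.038] gap 42.7 j [0.08 0.44 1.84 0.   0.86 0.23]
```

jog_arm([
  [[-1,0,-3,0,0,0],[0,0,0,0,0,0],[0,0,0,0,0,0],[0,0,0,0,0,0],[0,0,0,0,0,0]],
], gripper=-1, squeeze=50)

```text
clock: 3.25
eef_pos: [489.9, 76.6, 31.3]
eef_rot: [0.686, 1.565, 0.536]
wrist_force: [-0.2, 0.6, -0.7]
finger_gap: 15.4
```

```bash
python3 -c "
from h import *
for i in range(1): st()"
```

```text
t 3.25 pos [489.9  76.6  31.3] jawyaw -8.61 x [ 0.005  0.003 -1.   ] F [-0.19  0.57 -0.74] M [-0.011  0.066 -0.074] gap 15.4 j [0.08 0.44 1.84 0.   0.86 0.23]
```

jog_arm([
  [[0,0,4,0,0,0],[0,0,4,0,0,0],[0,0,0,0,0,0],[0,0,0,0,0,0]],
])

```text
clock: 3.65
eef_pos: [488.5, 76.4, 38.7]
eef_rot: [1.2, 1.568, 1.05]
wrist_force: [-0.9, 0.8, -6.8]
finger_gap: 15.7
```

```bash
python3 -c "
from h import *
for i in range(1): st()"
```

```text
t 3.65 pos [488.5  76.4  38.7] jawyaw -8.59 x [ 0.001  0.002 -1.   ] F [-0.86  0.81 -6.83] M [-0.186  0.122  0.015] gap 15.7 j [0.08 0.42 1.84 0.   0.88 0.23]
```

jog_arm([
  [[0,0,10,0,0,0],[0,0,10,0,0,0],[0,0,10,0,0,0],[0,0,0,0,0,0],[0,0,0,0,0,0]],
])

```text
clock: 4.15
eef_pos: [488.5, 76.4, 72.0]
eef_rot: [1.031, 1.568, 0.881]
wrist_force: [-0.4, -0.0, -6.4]
finger_gap: 15.6
```

```bash
cat >> h.py <<'E'
def avg(n=14):
    a=[]
    for i in range(n):
        s=manip.read_state(); a.append(np.r_[s["wrist_force"],s["moment"]]); manip.camera("top")
    a=np.array(a); print("F,M",a.mean(0).round(3),"sd",a.std(0).round(3)); return a.mean(0)
def tilt(yc):  # rail slope from wrist camera depth
    par=P("wrist"); I,D=manip.camera("wrist"); W=cloud("wrist",D,par); return I,W
E
python3 - <<'E'
from h import *
s,R=st(); avg()
I,W=tilt(0); z0=s["eef_pos"][2]
p=s["eef_pos"]; a=np.array([.154,.988]); n=np.array([.988,-.154])
q=W[...,:2]-p[:2]; sl=q@a; la=q@n
m=(abs(la)<7)&(sl>40)&(sl<180)&(W[...,2]>15)&(W[...,2]<140)
print(m.sum(),np.polyfit(sl[m],W[m][:,2]-z0,1), "exp level: 0 slope, offset +5")
for lo in range(40,180,20):
    k=m&(sl>=lo)&(sl<lo+20); print(lo,k.sum(),np.median(W[k][:,2]) if k.any() else None)
cv2.imwrite("pics/w2.png",I)
E
```

```text
t 4.15 pos [488.5  76.4  72. ] jawyaw -8.58 x [ 0.002  0.003 -1.   ] F [-0.39 -0.01 -6.4 ] M [-0.22   0.096  0.02 ] gap 15.6 j [0.08 0.37 1.82 0.   0.95 0.23]
F,M [-6.000e-03  9.600e-02 -6.321e+00 -2.260e-01  9.000e-02 -1.200e-02] sd [0.439 0.581 0.513 0.033 0.03  0.033]
7682 [-0.00520741  3.67297711] exp level: 0 slope, offset +5
40 1468 75.3930798666735
60 1614 75.3696779425606
80 1785 75.24844810640037
100 2017 75.15665645696578
120 798 75.05580908260639
140 0 None
160 0 None
```

Held level, weight ≈6.3 N, moment pointing to roughly +30 mm toward +y. Setting down, reading the empty baseline, and regripping there.

jog_arm([
  [[0,0,-13,0,0,0],[0,0,-13,0,0,0],[0,0,-9,0,0,0],[0,0,0,0,0,0],[0,0,0,0,0,0]],
])

```text
clock: 5.4
eef_pos: [487.7, 76.3, 32.3]
eef_rot: [1.932, 1.568, 1.782]
wrist_force: [-0.4, 0.1, -6.2]
finger_gap: 15.7
```

```bash
python3 -c "
from h import *
st()"
```

```text
t 5.40 pos [487.7  76.3  32.3] jawyaw -8.59 x [-0.     0.002 -1.   ] F [-0.42  0.12 -6.16] M [-0.17   0.038  0.024] gap 15.7 j [0.08 0.44 1.84 0.   0.86 0.23]
```

jog_arm([
  [[0,0,-1.5,0,0,0],[0,0,0,0,0,0],[0,0,0,0,0,0]],
])

```text
clock: 5.7
eef_pos: [488.4, 76.4, 31.9]
eef_rot: [1.31, 1.568, 1.16]
wrist_force: [-0.5, -0.6, -6.8]
finger_gap: 15.8
```

jog_arm([
  [[0,0,0,0,0,0],[0,0,0,0,0,0],[0,0,0,0,0,0],[4.6,29,0,0,0,0],[0,0,0,0,0,0]],
], gripper=-0.4)

```text
clock: 6.2
eef_pos: [495.3, 106.0, 34.2]
eef_rot: [0.586, 1.563, 0.435]
wrist_force: [-0.6, -0.0, 0.1]
finger_gap: 28.2
```

```bash
python3 -c "
from h import *
st();avg(16);st()"
```

```text
t 6.20 pos [495.3 106.   34.2] jawyaw -8.67 x [ 0.007  0.003 -1.   ] F [-0.59 -0.02  0.09] M [-0.068  0.051  0.017] gap 28.2 j [0.14 0.45 1.81 0.   0.87 0.29]
F,M [ 0.048 -0.031 -0.292 -0.064  0.076 -0.003] sd [0.49  0.622 0.466 0.029 0.025 0.024]
t 7.00 pos [494.7 104.2  33.7] jawyaw -8.75 x [ 0.006  0.003 -1.   ] F [-0.08 -1.07  0.44] M [-0.066  0.054 -0.012] gap 28.5 j [0.13 0.45 1.81 0.   0.87 0.29]
```

jog_arm([
  [[-1.5,0,-3,0,0.35,0],[0,0,0,0,0,0],[0,0,0,0,0,0]],
])

```text
clock: 7.3
eef_pos: [493.0, 104.2, 30.4]
eef_rot: [2.104, 1.568, 1.951]
wrist_force: [-0.4, -0.5, 0.3]
finger_gap: 28.2
```

jog_arm([
  [[0,0,0,0,0,0],[0,0,0,0,0,0],[0,0,0,0,0,0],[0,0,0,0,0,0],[0,0,0,0,0,0]],
], gripper=-1)

```text
clock: 7.8
eef_pos: [492.9, 104.2, 30.4]
eef_rot: [2.133, 1.568, 1.98]
wrist_force: [0.7, 0.3, -0.8]
finger_gap: 15.5
```

```bash
python3 -c "
from h import *
st()"
```

```text
t 7.80 pos [492.9 104.2  30.4] jawyaw -8.73 x [-0.001  0.003 -1.   ] F [ 0.69  0.28 -0.8 ] M [-0.113  0.068  0.079] gap 15.5 j [0.13 0.46 1.82 0.   0.87 0.28]
```

jog_arm([
  [[0,0,10,0,0,0],[0,0,20,0,0,0],[0,0,35,0,0,0],[0,0,35,0,0,0],[0,0,0,0,0,0]],
])

```text
clock: 8.3
eef_pos: [489.9, 103.8, 133.0]
eef_rot: [3.085, 1.562, 2.932]
wrist_force: [0.6, -0.3, -6.6]
finger_gap: 15.7
```

```bash
python3 - <<'E'
from h import *
s,R=st(); avg(20)
s,R=st();I,W=tilt(0); z0=s["eef_pos"][2]
p=s["eef_pos"]; a=np.array([.154,.988]); n=np.array([.988,-.154])
q=W[...,:2]-p[:2]; sl=q@a; la=q@n
m=(abs(la)<7)&(sl>40)&(sl<155)&(W[...,2]>z0-60)&(W[...,2]<z0+60)
print(m.sum(),np.polyfit(sl[m],W[m][:,2]-z0,1))
# far cap end along axis + lateral line in wrist cam
k=(abs(W[...,2]-z0)<25)&(abs(la)<30)&(sl>30); print("end s max",np.nanpercentile(sl[k],99.5))
vx,vy,x0,y0=cv2.fitLine(W[m][:,:2].astype(np.float32),cv2.DIST_HUBER,0,.01,.01).ravel(); print("axis deg",np.degrees(np.arctan2(vx,vy)), "lateral at TCP", (np.array([x0,y0])-p[:2])@[vy,-vx]*np.sign(vy))
# refine saddle if visible
b=(abs(W[...,0]-624)<25)&(abs(W[...,1]+18.6)<25)&(W[...,2]>50)&(W[...,2]<75); print("saddle px",b.sum())
if b.sum()>50: print(np.nanmedian(W[b],0))
cv2.imwrite("pics/w3.png",I)
E
```

```text
t 8.30 pos [489.9 103.8 133. ] jawyaw -8.75 x [-0.009  0.002 -1.   ] F [ 0.64 -0.25 -6.58] M [-0.038 -0.057  0.018] gap 15.7 j [0.13 0.29 1.76 0.   1.1  0.29]
F,M [ 1.770e-01 -1.540e-01 -6.516e+00 -5.200e-02  2.400e-02  3.000e-03] sd [0.581 0.52  0.414 0.031 0.033 0.032]
t 9.30 pos [488.4 103.6 128.9] jawyaw -8.75 x [-0.015  0.001 -1.   ] F [ 0.09 -0.18 -6.86] M [-0.043  0.034  0.053] gap 15.4 j [0.13 0.3  1.76 0.   1.1  0.29]
7821 [-0.00510661  5.08401661]
end s max 126.6370770280712
axis deg 8.737168 lateral at TCP 0.1064297296580334
saddle px 341
[628.33398023  -5.47466507  54.94218872]
```

Balance point confirmed: at this grip the residual moment is about 0.012 N·m, i.e. ≤2–3 mm off. Cross-checking the saddle position with the scene and wrist views.

```bash
python3 - <<'E'
from h import *
D=np.load("scene0.npy"); W=cloud("scene",D); b=(abs(W[...,0]-624)<30)&(abs(W[...,1]+18.6)<30)&(W[...,2]>56)&(W[...,2]<72)
vv,uu=np.where(b); print(b.sum(),np.median(W[b],0)); 
print(cv2.minAreaRect(W[b][:,:2].astype(np.float32)))
D=np.load("top0.npy"); I=cv2.imread("pics/top0.png"); W=cloud("top",D)
f=((W[...,2]>6)&(abs(W[...,0]-624)<62)&(abs(W[...,1]+19)<62)).astype(np.uint8); f=cv2.medianBlur(f,5)
n,L,s,c=cv2.connectedComponentsWithStats(f);k=1+s[1:,4].argmax();cs,_=cv2.findContours((L==k).astype(np.uint8),0,1); 
p=plane("top",max(cs,key=len)[:,0].astype(float),12)[:,:2].astype(np.float32); print("foot circle",cv2.minEnclosingCircle(p),cv2.fitEllipse(p))
# bright saddle mask in top
g=cv2.cvtColor(I,6)[200:232,312:342]; G=cv2.resize(g,None,fx=6,fy=6,interpolation=cv2.INTER_CUBIC); m=(G>125).astype(np.uint8)
n,L,s,c=cv2.connectedComponentsWithStats(m);k=1+s[1:,4].argmax();vv,uu=np.where(L==k)
print(s[k],cv2.minAreaRect(plane("top",np.c_[(uu+.5)/6-.5+312,(vv+.5)/6-.5+200],63)[:,:2].astype(np.float32)))
T=cv2.resize(cv2.imread("pics/w3.png")[200:400,400:640],(720,600),interpolation=cv2.INTER_CUBIC); cv2.imwrite("pics/crop2.png",T)
E
```

```text
125 [625.88890113 -17.3117237   59.70152907]
((626.5792236328125, -16.664682388305664), (33.21607971191406, 23.743825912475586), 14.803068161010742)
foot circle ((624.4622192382812, -19.023357391357422), 54.10799789428711) ((624.1077270507812, -18.84273338317871), (104.85238647460938, 105.2120590209961), 107.18037414550781)
[  41   45   80   93 4784] ((624.5111694335938, -18.667327880859375), (30.149503707885742, 24.19029426574707), 15.785933494567871)
```

View pics/w3.png

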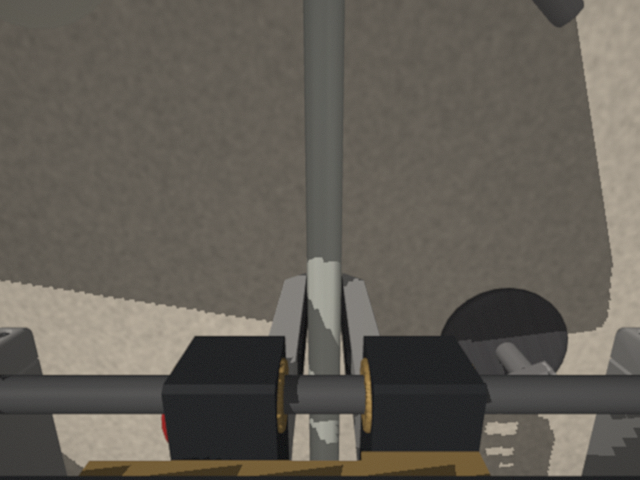

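The wrist view shows the rail held along column ~325, with the stand at (505,340) and its channel partly behind the gripper (540,365). All saddle estimates agree at ≈(624.4, -18.7), yaw ≈16°. Carrying it over at height.

jog_arm([
  [[27,-24,0,0,-0.2,5],[27,-24,0,0,-0.2,5],[27,-24,0,0,-0.2,5],[27,-24,0,0,-0.2,5],[27,-24,0,0,0,5]],
])

```text
clock: 9.85
eef_pos: [625.5, -18.0, 129.2]
eef_rot: [-2.403, 1.569, -2.1]
wrist_force: [0.2, 0.7, -6.4]
finger_gap: 15.6
```

jog_arm([
  [[0,0,0,0,0,0],[0,0,0,0,0,0],[0,0,0,0,0,0]],
])

```text
clock: 10.15
eef_pos: [627.1, -21.1, 127.6]
eef_rot: [-2.703, 1.568, -2.401]
wrist_force: [-0.3, -0.1, -7.2]
finger_gap: 15.9
```

```bash
python3 -c "
from h import *
st()"
```

```text
t 10.15 pos [627.1 -21.1 127.6] jawyaw 17.32 x [-0.002 -0.002 -1.   ] F [-0.26 -0.14 -7.16] M [-0.015  0.009 -0.023] gap 15.9 j [-0.09  0.56  1.38 -0.    1.2  -0.39]
```

jog_arm([
  [[-2.7,2.4,-10,0,0,-1],[0,0,-10,0,0,0],[0,0,-10,0,0,0],[0,0,0,0,0,0],[0,0,0,0,0,0]],
])

```text
clock: 10.65
eef_pos: [622.5, -16.3, 94.5]
eef_rot: [-3.045, 1.567, -2.76]
wrist_force: [0.6, -0.5, -6.0]
finger_gap: 16.1
```

```bash
python3 - <<'E'
from h import *
st(); I,D=manip.camera("scene"); cv2.imwrite("pics/s2.png",cv2.resize(I[190:300,250:400],(800,587),interpolation=cv2.INTER_CUBIC))
E
```

```text
t 10.65 pos [622.5 -16.3  94.5] jawyaw 16.31 x [-0.004 -0.001 -1.   ] F [ 0.58 -0.46 -5.98] M [-0.115 -0.004 -0.026] gap 16.1 j [-0.08  0.59  1.42 -0.    1.13 -0.37]
```

View pics/s2.png

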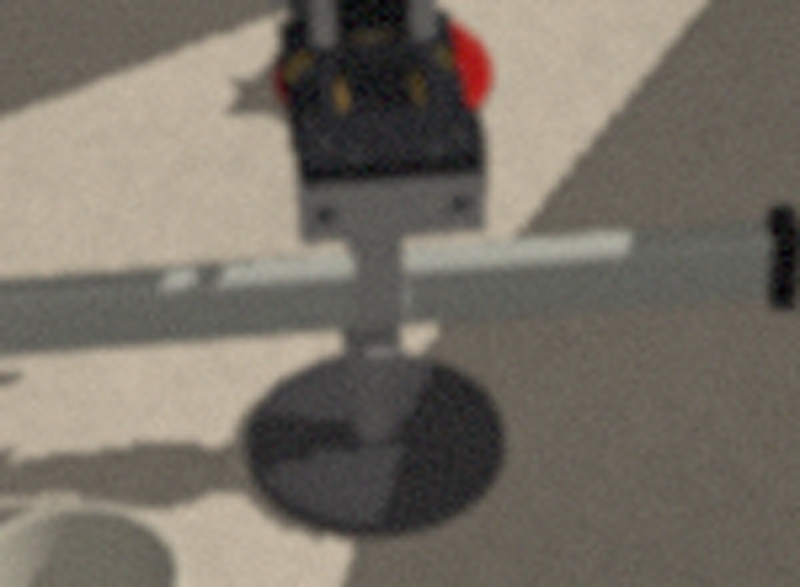

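The scene crop shows the rail level, its gripped part directly over the stand's column at (375,340). Making a small lateral correction before lowering.

jog_arm([
  [[1.9,-2.3,0,0,-0.2,0],[0,0,0,0,0,0],[0,0,0,0,0,0]],
])

```text
clock: 11.0
eef_pos: [624.9, -18.9, 95.3]
eef_rot: [-1.118, 1.569, -0.834]
wrist_force: [0.1, 0.4, -6.4]
finger_gap: 15.5
```

```bash
python3 -c "
from h import *
st()"
```

```text
t 11.00 pos [624.9 -18.9  95.3] jawyaw 16.31 x [ 0.001 -0.002 -1.   ] F [ 0.1   0.44 -6.43] M [0.004 0.011 0.042] gap 15.5 j [-0.09  0.59  1.42 -0.    1.13 -0.37]
```

jog_arm([
  [[0,0,-3,0,0,0],[0,0,-2.5,0,0,0],[0,0,-1,0,0,0],[0,0,0,0,0,0],[0,0,0,0,0,0]],
])

```text
clock: 11.5
eef_pos: [625.0, -19.0, 88.4]
eef_rot: [-1.013, 1.568, -0.729]
wrist_force: [-0.1, -0.7, -6.1]
finger_gap: 15.4
```

jog_arm([
  [[0,0,-1,0,0,0],[0,0,0,0,0,0],[0,0,0,0,0,0]],
])

```text
clock: 11.8
eef_pos: [625.0, -19.0, 87.4]
eef_rot: [-0.998, 1.568, -0.713]
wrist_force: [-0.4, 1.2, -5.8]
finger_gap: 15.6
```

jog_arm([
  [[0,0,-0.7,0,0,0],[0,0,0,0,0,0],[0,0,0,0,0,0]],
])

```text
clock: 12.1
eef_pos: [625.1, -19.0, 86.7]
eef_rot: [-0.959, 1.568, -0.674]
wrist_force: [0.4, 0.7, -6.6]
finger_gap: 15.5
```

jog_arm([
  [[0,0,-0.5,0,0,0],[0,0,0,0,0,0],[0,0,0,0,0,0]],
])

```text
clock: 12.4
eef_pos: [625.2, -19.0, 86.5]
eef_rot: [-0.889, 1.568, -0.605]
wrist_force: [-0.3, -0.5, -5.2]
finger_gap: 15.4
```

```bash
python3 -c "
from h import *
st();avg(4)"
```

```text
t 12.40 pos [625.2 -19.   86.5] jawyaw 16.31 x [ 0.002 -0.002 -1.   ] F [-0.31 -0.45 -5.22] M [-0.06   0.064 -0.021] gap 15.4 j [-0.09  0.6   1.42 -0.    1.11 -0.37]
F,M [-0.203 -0.3   -5.549 -0.05   0.072 -0.017] sd [0.331 0.393 0.195 0.029 0.025 0.029]
```

Contact is just beginning (force falling from -6.4). Two more half-millimetre steps.

jog_arm([
  [[0,0,-0.6,0,0,0],[0,0,0,0,0,0],[0,0,0,0,0,0]],
])

```text
clock: 12.9
eef_pos: [625.3, -19.0, 86.5]
eef_rot: [-0.821, 1.567, -0.537]
wrist_force: [-1.6, -0.1, -4.7]
finger_gap: 15.6
```

```bash
python3 -c "
from h import *
st();avg(4)"
```

```text
t 12.90 pos [625.3 -19.   86.5] jawyaw 16.30 x [ 0.003 -0.002 -1.   ] F [-1.61 -0.08 -4.65] M [0.045 0.192 0.045] gap 15.6 j [-0.09  0.6   1.42 -0.    1.11 -0.37]
F,M [-0.612 -0.186 -4.344 -0.023  0.154  0.012] sd [0.612 0.458 0.258 0.04  0.029 0.036]
```

jog_arm([
  [[0,0,-0.7,0,0,0],[0,0,0,0,0,0],[0,0,0,0,0,0]],
], squeeze=15)

```text
clock: 13.4
eef_pos: [625.3, -19.0, 86.4]
eef_rot: [-0.818, 1.567, -0.534]
wrist_force: [-0.5, -0.4, -3.7]
finger_gap: 15.9
```

```bash
python3 -c "
from h import *
st();avg(4)"
```

```text
t 13.40 pos [625.3 -19.   86.4] jawyaw 16.31 x [ 0.003 -0.002 -1.   ] F [-0.47 -0.35 -3.69] M [-0.105  0.21  -0.029] gap 15.9 j [-0.09  0.6   1.42 -0.    1.11 -0.37]
F,M [-0.783 -0.146 -3.252 -0.032  0.284  0.028] sd [0.273 0.258 0.468 0.042 0.055 0.04 ]
```

jog_arm([
  [[0,0,-1,0,0,0],[0,0,0,0,0,0],[0,0,0,0,0,0]],
], squeeze=5)

```text
clock: 13.9
eef_pos: [625.4, -19.2, 86.1]
eef_rot: [-0.84, 1.567, -0.556]
wrist_force: [-1.5, -0.2, -1.7]
finger_gap: 16.3
```

```bash
python3 -c "
from h import *
st();avg(4)"
```

```text
t 13.90 pos [625.4 -19.2  86.1] jawyaw 16.30 x [ 0.003 -0.002 -1.   ] F [-1.54 -0.17 -1.7 ] M [-0.066  0.376 -0.006] gap 16.3 j [-0.09  0.6   1.43 -0.    1.11 -0.37]
F,M [-1.631 -0.141 -1.734 -0.071  0.364 -0.008] sd [0.534 0.379 0.337 0.011 0.012 0.007]
```

Weight is now mostly on the stand. Opening just slightly to check that it stays level between the fingers.

jog_arm([
  [[0,0,0,0,0,0],[0,0,0,0,0,0],[0,0,0,0,0,0],[0,0,0,0,0,0]],
], gripper=-0.55)

```text
clock: 14.5
eef_pos: [626.6, -19.2, 87.3]
eef_rot: [-0.605, 1.564, -0.32]
wrist_force: [0.2, -0.6, 0.2]
finger_gap: 21.2
```

```bash
cat > lev.py <<'E'
from h import *
def lev(name):
    s,R=st(); 
    for cam in ("top","scene"):
        I,D=manip.camera(cam); W=cloud(cam,D); y=np.radians(16.3); a=np.array([-np.sin(y),np.cos(y)]); n=np.array([np.cos(y),np.sin(y)])
        q=W[...,:2]-[624.5,-18.8]; sl=q@a; la=q@n; 
        m=(abs(la)<20)&(abs(sl)<240)&(W[...,2]>70 if cam=="scene" else W[...,2]>45)&(W[...,2]<115)&(abs(sl)>70)
        if cam=="top":
            k=(abs(la)<8)&m; c,b=np.polyfit(sl[k],W[k][:,2],1); print("top slope %.4f z0 %.1f n %d ext %.0f %.0f"%(c,b,k.sum(),sl[m].min(),sl[m].max()), "lat %.1f"%np.median(la[k]), "latslope %.3f"%np.polyfit(sl[k],la[k],1)[0])
        else: cv2.imwrite(name,I)
E
python3 -c "
from lev import *
lev('pics/s3.png')"
```

```text
t 14.50 pos [626.6 -19.2  87.3] jawyaw 16.30 x [ 0.007 -0.002 -1.   ] F [ 0.24 -0.63  0.22] M [-0.063  0.06   0.005] gap 21.2 j [-0.09  0.6   1.42 -0.    1.11 -0.37]
top slope 0.0001 z0 91.1 n 804 ext -230 171 lat -0.6 latslope 0.000
```

Level (slope 0.0001, top at z≈91), with no contact force. Opening wider and rising straight up.

jog_arm([
  [[0,0,0,0,0,0],[0,0,0,0,0,0],[0,0,0,0,0,0],[0,0,0,0,0,0]],
], gripper=0)

```text
clock: 15.0
eef_pos: [626.5, -19.2, 87.2]
eef_rot: [-0.608, 1.564, -0.323]
wrist_force: [-0.3, -0.7, -0.3]
finger_gap: 46.3
```

jog_arm([
  [[0,0,15,0,0,0],[0,0,30,0,0,0],[0,0,40,0,0,0],[0,0,40,0,0,0],[0,0,0,0,0,0]],
])

```text
clock: 15.5
eef_pos: [625.4, -19.1, 220.7]
eef_rot: [-0.603, 1.563, -0.319]
wrist_force: [-0.4, -0.1, 0.8]
finger_gap: 47.2
```

jog_arm([
  [[0,0,0,0,0,0],[0,0,0,0,0,0],[0,0,0,0,0,0],[0,0,0,0,0,0],[0,0,0,0,0,0]],
])

```text
clock: 16.0
eef_pos: [624.7, -19.0, 220.1]
eef_rot: [-0.664, 1.565, -0.379]
wrist_force: [0.3, 0.8, -0.5]
finger_gap: 47.2
```

```bash
python3 -c "
from lev import *
lev('pics/s4.png')"
```

```text
t 16.00 pos [624.7 -19.  220.1] jawyaw 16.31 x [ 0.005 -0.002 -1.   ] F [ 0.31  0.77 -0.47] M [-0.033  0.05   0.012] gap 47.2 j [-0.09  0.47  1.3  -0.    1.37 -0.37]
top slope -0.0008 z0 91.1 n 713 ext -229 171 lat -0.7 latslope 0.000
```

View pics/s4.png

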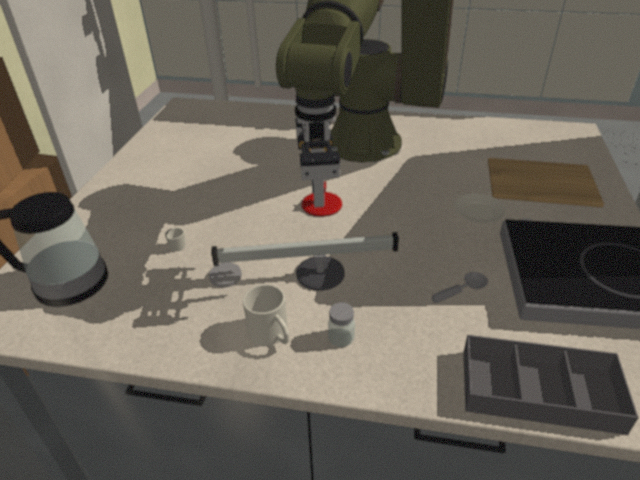

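The rail runs from (215,255) to (396,241), level on the grey stand at (320,262). The gripper is clear at (318,195) and the other things are where they were. Handing in.

```bash
python3 -c "
from h import *
print(manip.sign_off())"
```

```text
the job is handed in; nothing more can be done
None
```

The rail now lies in the channel of the grey stand at its balance point, and it stays level with the gripper clear of it. I handed the job in at about 16 s; `sign_off` gave no verdict.

- **Finding the balance point:** I lifted the rail at its centre and read a weight of about 6.2 N. The moment put the balance point about 27 mm toward the +y end. I gripped it again about 28 mm out and lifted. The leftover moment meant I was within about 2–3 mm, well inside the 24 mm channel.
- **Setting it down:** I lowered it in steps of 1 mm or less and the force rose gradually, with no drop. As the stand took the weight, a small sideways force of about 1.6 N built up, and it vanished when the fingers opened.
- **Last checks:** about half a second after I backed away, the rail's slope was about 0.001. Its top was at z ≈ 91 mm against 92 expected, and it was within 1 mm of the channel's centre line. The force on the wrist was near zero.
- **Other things:** in the last picture the kitchen things and the red look-alike looked unmoved. I checked that by eye, not by measurement.

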